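Unhook the coffee machine's water tank and stand it in the draining tray

ROBOT

A 6-joint arm with a two-finger parallel gripper is mounted at the origin on a cart in front of the work surface, level with it; the furniture and walls round the work are solid. World frame = base frame: x ahead of the robot, y to its left, z up, the work surface at z = 0. Lengths are in mm, angles in rad, forces in N, time in s.
With the tool pointing down it reaches from about 275 to 750 mm from the base axis. Payload 10.2 kg.
Tool frame: the origin (TCP) lies midway between the tips of the shut fingers; the grasp point (between the pads) lies 19 mm behind it; z points along the fingers, y is the direction in which the jaws open and shut (so a half turn about z gives the same grasp; the last joint's range is limited). The gripper opens to 85 mm and grips with 20 to 120 N. Pads are 22 mm wide; open, the fingers measure 114 mm over their backs; the gripper's body (76 mm by 85 mm) begins 54 mm behind the grasp point. The pads swing forward as they close: fully open they stand 13 mm farther back than shut.
Start: joints at [-1.35, 0.313, 1.498, -0, 1.331, -0.223], TCP at [225.41, -474.153, 231.294] pointing down, gripper open.
Joint ranges: [-2.94, 2.94], [-0.97, 2.17], [0.19, 2.56], [-1.23, 4.37], [0.02, 3.11], [-2.88, 2.88]. Speed limits (rad/s): [2.39, 2.39, 3.01, 3.14, 3.14, 3.14].

INTERFACE

Orientations are given as a unit quaternion [x, y, z, w].
In Python, from plant import arm, jaws, kinematics, status, optics, ticket, finder gives the robot as it stands. Calls block until the motion is done:
- arm.move_ptp(position, orientation): joint-space move of the TCP to a pose.
- arm.move_straight(position, attitude=None, rate=150): straight line of the TCP; attitude=None keeps the orientation; rate is the mean speed in mm/s.
- arm.goto_joints(angles): joint-space move.
- jaws.set_gripper(opening, newtons=None): opening from 0.0 (shut) to 1.0 (fully open); newtons is the grip in N (None keeps the last); returns when the fingers have stopped.
- arm.pause(seconds).
- kinematics.solve_ik(position, orientation): joint angles nearest the present ones, or None.
- status.read_state(): the state.
- optics.grab_frame(name): name is "scene" or "top" or "wrist"; returns a dict with "image" (420x560x3 uint8, blue, green, red), "depth" (420x560 float32, mm along the optical axis (not along the pixel's ray), 0 where there is no reading), "mtx" (3x3 intrinsics, pixels), "world_from_camera" (4x4, takes a point from camera to world coordinates). Camera axes: x right, y down, z forward; pixel columns grow to the right and rows downward; lengths in mm; the calibration is good to about 2 mm. A picture is of the moment at which its call begins.
A pose or a line that the arm cannot do raises arm.IKError and nothing moves.
- ticket.hand_in(): hands the job in, once; it reports no verdict.
Trained networks look in a picture, given as the dict that the camera call returned (one of the last four; its "shot" number tells which), for a name from the list of things; names that differ only in an ending like _2 or _b are one class to them, and where a whole thing is asked for, a point or a joint stands for the part that bears it (a point fixed in the world has none). Each returns a list of dicts, best first, with "score" (0 to 1); they miss things now and then, are a little off and sometimes report something else, mostly with a low value. They report only what shows in the picture. A call takes as long as a camera call. They do not tell look-alikes from the thing itself.
- finder.boxes_of(picture, label): "bbox" ([left, top, right, bottom] in pixels, round what is visible of it).
- finder.trace(picture, label): "region" (420x560 bool, what is visible of it) and "bbox" ([left, top, right, bottom] in pixels, round what is visible of it).
- finder.landmark_of(picture, label): "pixel" ([column, row] in pixels: a listed point, or the origin of a listed thing).
The state is a dict: "time_s": time; "qpos": joint angles; "joint_vel": joint speeds; "effort": joint torques, N m; "eef_pos": TCP position; "orientation": TCP orientation; "ft_force": force on the tool from outside, world axes, zero at the start; "ft_torque": the same for the moment, N m; "gripper_width": opening from 0.0 (shut) to 1.0 (fully open).
Only numpy, scipy, OpenCV 4.12 (cv2) and the standard library are available. Lean on these libraries where they do the work, as an engineer would, in place of code of your own. Each camera call takes 0.05 s, during which the arm holds its last target.

TASK

Take the water tank off the coffee machine and stand it upright in the shallow metal tray by the sink. It hangs on a hidden catch: raise it straight up by its handle until you feel it meet the stop, keep it lightly pressed up against the stop while you begin to tilt its top away from the machine, tilt on until the hook is out, and lift it over the seat's lip. Do not force it, set it down gently, and leave the mug and the other things where they are.

Things in the scene. Friction and masses are not known exactly. Their poses are not given: they have to be found in the camera images.
- machine: compact grey coffee machine, fixed, 253 x 224 x 199 mm, cup bay towards its -x, z up. Origin: at worktop level under the flat side face of its body where the tank hangs, at the tank's mid-depth. Body at y = 0 to 126 mm (beside the tank 172 mm high), tank seat at y = 0 to -98 mm, its floor 24 mm above the worktop. Over 40 N between tank and machine damages it
- catch (a point): point on the machine's side face (y = 0), 94 mm above the worktop, axes as the machine's; the catch lies behind it, hidden by the tank: two upright steel lips, 4 to 8 mm inside the face, an 18 mm slot between them. They hold the hook's cross head. They end 17 mm below an end stop; the hook (12 mm high) can come out only through that gap, so within 5 mm of the stop
- stop_travel (a point): point on the machine's side face 32 mm above the hook's top edge: the end stop's mean height. The stop is met when the tank has risen 22 to 42 mm from its seat, differently on each machine and out of sight: it must be felt. Then tilting by 13 degrees about the tank's lower edge next to the machine, top towards the machine's -y, frees the hook; its tip rises 2 mm in doing so
- seat_lip (a point): middle of the top edge of the retaining lip along the seat's outer side: 5 mm thick, 50 mm above the seat's floor, leaning outwards by 10 degrees, inner face at y = -81 mm of the machine at the floor. It keeps the tank's foot in, so the hook cannot be drawn out level. Low end walls, 18 mm above the floor, stand 3 mm off the tank's two ends
- tank_handle (a point): middle of the handle bar on top of the water tank. Axes as the tank: x along the bar (parallel to the machine's x), y towards the machine's body, z up. Bar 86 mm long, 14 mm thick (y), 16 mm high, 62 mm between its posts, 32 mm free under it. It lies 190 mm above the tank's underside, 40 mm above the lid; at the start at x = 0, y = -40.5 mm of the machine
- tank: the water tank: clear box, grey lid, loose, 130 (x) x 76 (y) x 150 mm, 0.3 to 0.54 kg; origin at the centre of its underside. Seated, its inner face (+y) is 2.5 mm from the machine's face. Its hook is on that face, 84 to 96 mm above the underside: stem 12 mm wide, cross head 36 mm wide and 7 mm thick, tip 20.5 mm out from the face
- tray: shallow plain metal draining tray, fixed, 205 (x) x 150 (y) mm outside, rim 16 mm high, walls and floor 4 mm; origin at the centre of its underside on the worktop, z up
- mug_b: green mug, 90 mm wide without its handle, 92 mm high, standing in the machine's cup bay; origin on its underside
- tumbler: clear glass tumbler 80 mm wide, 91 mm high, behind the tray; origin under its centre
- teaspoon: steel teaspoon, 139 x 30 x 10 mm, lying left of the machine; origin under its centre
- dish_brush: grey dish brush, 269 mm long, lying on the worktop behind the tank; origin under its centre
Mind the look-alikes: they are no part of the job. There is more than one size of the tank; the job needs the larger.

How it is judged (in metres and radians):
On the way, in this order (a step that is already met when the one before it is completed fails the run):
1. the tank, raised upright at least 20 mm, is held bearing up against the stop of its catch (z of tank in the frame of machine between 0.044 and 0.07 m and angle between tank's own z axis and vertical below 0.03 rad and contact force between tank and machine above 1 N), for 0.2 s.
2. still bearing on the catch, the tank begins to tilt (angle between tank's own z axis and vertical between 0.035 and 0.13 rad and z of tank in the frame of machine above 0.042 m and contact force between tank and machine above 0.5 N), for 0.05 s.
3. the tank is tilted outwards at least 8 degrees with its foot still behind the lip (angle between tank's own z axis and vertical above 0.14 rad and y of tank_handle in the frame of machine below -0.06 m and z of tank in the frame of machine below 0.075 m), for 0.1 s.
4. the tank is clear of the machine (contact force between tank and machine below 0.1 N and y of tank in the frame of machine below -0.15 m), for 0.1 s.
5. the tank is lowered by hand to the tray's floor (less than 8 mm above it) before it is let go (z of tank in the frame of tray below 0.012 m and horizontal distance between tank and tray below 0.045 m and contact force between tank and the fingers above 1 N), for 0.05 s.
At the end, for the whole second after the job is handed in: the tank stands upright (within 3.5 degrees) on the tray's floor inside its rim, within 45 mm of the tray's middle, released and at rest (z of tank in the frame of tray between 0 and 0.008 m and horizontal distance between tank and tray below 0.045 m and angle between tank's own z axis and vertical below 0.06 rad and linear speed of tank below 0.02 m/s and contact force between tank and the fingers below 0.1 N); the robot touches nothing.
It fails at once if more than 40 N between the tank and the machine or its catch (contact force between tank and machine above 40 N).
It fails at once if the tank strikes or is pressed into the tray with more than 80 N (contact force between tank and tray above 80 N).
It fails at once if the mug, tumbler, teaspoon or brush is moved more than 25 mm (distance of any of mug_b, tumbler, teaspoon, dish_brush from where it was at the start of the episode above 0.025 m).
It also fails if it takes over 61 s, if anything falls off the work surface, if the arm or the gripper's body presses on something with over 40 N, if the wrist force passes 120 N, or if a joint passes its speed limit or range.

## Working session

There is one attempt and no reset: what is moved stays moved. The work goes in short steps, each a Python script; the robot and the scene stay as the last script left them, time stands still between calls to the robot, and variables do not carry over. Pictures are saved under pics/ and viewed, and the job is handed in when it is done.

```bash
ls; mkdir -p pics; python3 - <<'E'
from plant import arm,jaws,kinematics,status,optics,ticket,finder
import cv2,numpy as np,pickle
s=status.read_state();print(s)
for n in ["scene","top"]:
    f=optics.grab_frame(n);cv2.imwrite(f"pics/{n}0.png",f["image"]);pickle.dump(f,open(f"pics/{n}0.pkl","wb"))
    print(n,np.round(f["world_from_camera"],3).tolist(),f["mtx"].tolist())
    for l in ["tank","machine","tray","mug_b"]:
        for d in finder.boxes_of(f,l):print(n,l,round(d["score"],2),np.round(d["bbox"]))
    for l in ["tank_handle","seat_lip","tray","machine","catch"]:
        for d in finder.landmark_of(f,l):print(n,l,round(d["score"],2),np.round(d["pixel"],1))
E
```

```text
pics
{'time_s': 0.0, 'qpos': array([-1.35037557e+00,  3.13473910e-01,  1.49844548e+00, -3.05640198e-07,
        1.33102150e+00, -2.23387329e-01]), 'joint_vel': array([-0.0016592 ,  0.00040784,  0.00027621,  0.00120863,  0.00014281,
        0.00144091]), 'effort': array([-3.69315057e-04, -4.12269115e+01, -2.59745228e+01, -1.85138574e-04,
        4.13518137e-03,  6.04488619e-06]), 'eef_pos': array([ 225.36098597, -473.87701255,  230.71969053]), 'orientation': array([ 9.75479932e-01,  2.20087363e-01,  8.51481054e-07, -6.74114551e-04]), 'ft_force': array([-0.0040529 ,  0.48531603,  0.1721758 ]), 'ft_torque': array([ 0.04748838, -0.09041251, -0.02104097]), 'gripper_width': 0.9995356342209909}
scene [[-0.651, -0.547, 0.526, -61.415], [-0.759, 0.484, -0.436, 594.95], [-0.016, -0.683, -0.73, 1061.107], [0.0, 0.0, 0.0, 1.0]] [[498.3232347235951, 0.0, 288.9853454013664], [0.0, 498.3232347235951, 213.22074700626004], [0.0, 0.0, 1.0]]
scene tank 0.92 [234. 206. 289. 278.]
scene tank 0.67 [303. 264. 347. 321.]
scene machine 0.58 [181. 219. 299. 357.]
scene tray 0.6 [325. 194. 404. 261.]
scene mug_b 0.66 [233. 304. 284. 340.]
scene tank_handle 0.81 [258.3 219.4]
scene tray 0.89 [369.6 225. ]
top [[-0.009, -0.999, 0.045, 517.187], [-1.0, 0.009, -0.01, 89.122], [0.009, -0.045, -0.999, 1492.301], [0.0, 0.0, 0.0, 1.0]] [[418.38874284078685, 0.0, 278.8275986306727], [0.0, 418.38874284078685, 209.30463948435724], [0.0, 0.0, 1.0]]
top tank 0.95 [261. 251. 278. 276.]
top tank 0.65 [243. 188. 270. 230.]
top machine 0.71 [198. 188. 272. 267.]
top tray 0.65 [331. 200. 373. 260.]
top tank_handle 0.92 [254.1 208.3]
top tank_handle 0.56 [272.2 263.1]
top seat_lip 0.89 [272.7 213.8]
top tray 0.68 [185.6 242. ]
top tray 0.62 [352.9 228.6]
top catch 0.8 [243.7 208.4]
```

View pics/scene0.png

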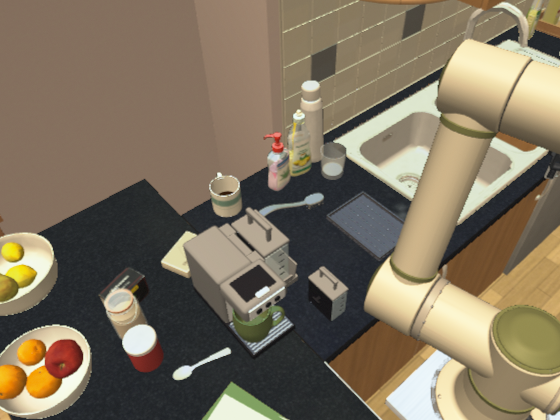

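View pics/top0.png

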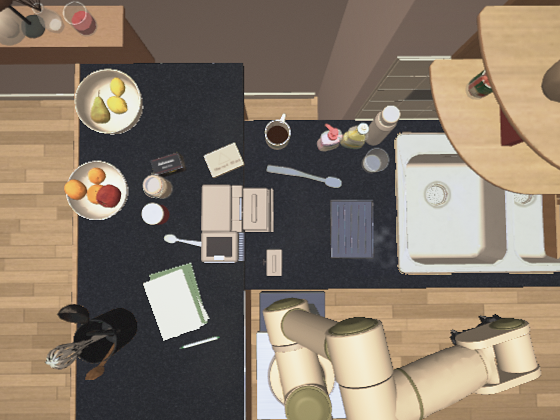

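```bash
python3 - <<'E'
import cv2,pickle
f=pickle.load(open("pics/top0.pkl","rb"));cv2.imwrite("pics/topcrop.png",cv2.resize(f["image"][170:290,180:390],None,fx=3.8,fy=3.8,interpolation=cv2.INTER_CUBIC))
f=pickle.load(open("pics/scene0.pkl","rb"));cv2.imwrite("pics/scenecrop.png",cv2.resize(f["image"][180:360,170:420],None,fx=3.2,fy=3.2,interpolation=cv2.INTER_CUBIC))
E
```

```text
(no output)
```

View pics/topcrop.png

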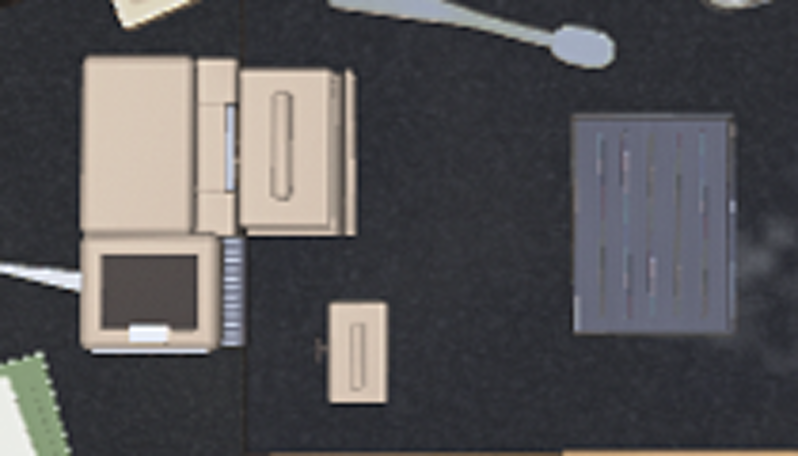

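View pics/scenecrop.png

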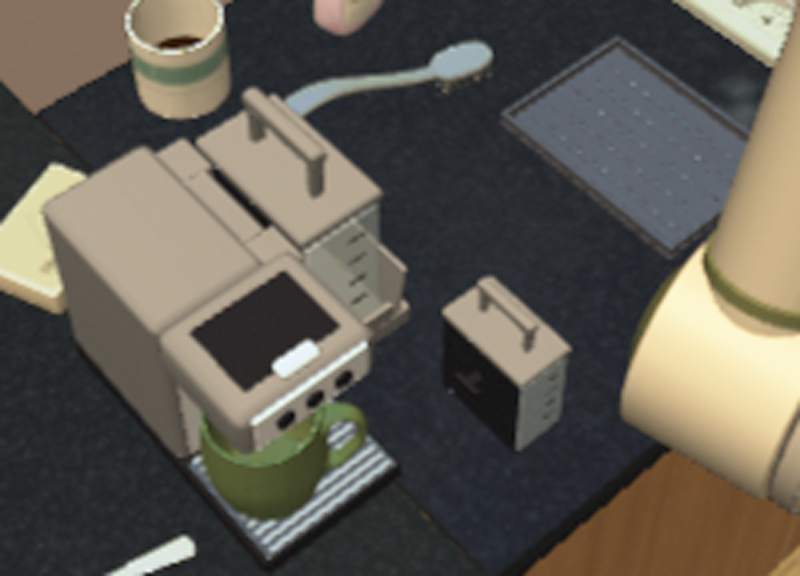

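Candidates (top view): the large tank on the machine, handle at (254,208), and a small look-alike standing loose on the worktop at (272,263). I choose the one at (254,208), since it hangs on the machine. The tray is at (353,229). Its other hit at (186,242) is wrong, because it falls on the spoon by the machine's left edge.

```bash
cat > h.py <<'E'
import numpy as np,cv2,pickle
def cloud(f):
    d=f["depth"];K=f["mtx"];v,u=np.mgrid[0:d.shape[0],0:d.shape[1]]
    p=np.stack([(u-K[0,2])*d/K[0,0],(v-K[1,2])*d/K[1,1],d],-1)
    T=f["world_from_camera"];w=p@T[:3,:3].T+T[:3,3];w[d==0]=np.nan;return w
E
python3 - <<'E'
from h import *
for n,R in [("top",(180,265,190,280)),("scene",(200,300,190,310))]:
    f=pickle.load(open(f"pics/{n}0.pkl","rb"));w=cloud(f)
    r=w[R[0]:R[1],R[2]:R[3]].reshape(-1,3);r=r[~np.isnan(r[:,2])]
    print(n,np.histogram(r[:,2],bins=range(0,260,10)))
    for lo,hi in [(208,232),(165,185),(188,207)]:
        q=r[(r[:,2]>lo)&(r[:,2]<hi)].astype(np.float32)
        if len(q)<5: continue
        print(n,lo,hi,len(q),q.mean(0),cv2.minAreaRect(q[:,:2].copy()))
# top handle local depth
f=pickle.load(open("pics/top0.pkl","rb"));w=cloud(f)
print(np.round(w[192:226,250:259:1,2]))
for (u,v) in [(331,230),(353,228),(373,230),(353,200),(353,258)]:print(u,v,w[v,u])
r=w[190:270,320:385].reshape(-1,3);q=r[(r[:,2]>9)&(r[:,2]<30)];print(len(q))
E
```

```text
top (array([1302,   34,  249,   55,   44,   34,   39,   55,    9,  137,   60,
          5,   24,   35,   10,   44,  199, 1158,  764, 1777,   17,   35,
         78,    0,    0]), array([  0,  10,  20,  30,  40,  50,  60,  70,  80,  90, 100, 110, 120,
       130, 140, 150, 160, 170, 180, 190, 200, 210, 220, 230, 240, 250]))
top 208 232 113 [579.233   153.53857 221.01215] ((579.2356567382812, 153.62246704101562), (9.536581993103027, 85.60221862792969), 89.80349731445312)
top 165 185 1425 [573.65344 177.70638 173.56696] ((532.1991577148438, 218.47787475585938), (204.2730255126953, 245.89639282226562), 89.84819793701172)
top 188 207 2230 [527.9962  268.81424 192.38812] ((533.46826171875, 262.74444580078125), (112.05366516113281, 239.87852478027344), 89.95053100585938)
scene (array([1713,  121,  151,  216,  188,  252,  178,  114,   78,   89,   88,
         88,  122,  118,  126,  202,  317, 1570,  792, 3123,   33,  100,
        122,    0,    0]), array([  0,  10,  20,  30,  40,  50,  60,  70,  80,  90, 100, 110, 120,
       130, 140, 150, 160, 170, 180, 190, 200, 210, 220, 230, 240, 250]))

[... 1660 characters left out ...]
171. 173. 221. 223. 223. 221. 177. 178. 173.]
 [173. 176. 220. 223. 216. 223. 172. 174. 175.]
 [175. 171. 227. 223. 216. 219. 175. 167. 173.]
 [175. 172. 224. 224. 221. 219. 175. 172. 177.]
 [176. 171. 221. 224. 228. 219. 172. 174. 172.]
 [172. 172. 173. 211. 210. 173. 176. 175. 175.]
 [170.  nan 179. 176. 175. 177. 173. 176. 171.]
 [177. 171. 173. 169. 175. 175. 170. 173. 171.]
 [174. 170. 172. 171. 176. 170. 178. 169. 181.]]
331 230 [ 508.62021917 -109.03793922   14.33782637]
353 228 [ 514.93047328 -189.41803653    1.42652784]
373 230 [ 507.142006   -260.58249306    2.13708043]
353 200 [ 614.55967443 -189.98649891    7.6169737 ]
353 258 [ 4.08307206e+02 -1.87847601e+02 -4.97876982e-02]
402
```

```bash
python3 - <<'E'
from h import *
f=pickle.load(open("pics/top0.pkl","rb"));K=f["mtx"];T=f["world_from_camera"]
def pz(u,v,z):
    d=T[:3,:3]@np.array([(u-K[0,2])/K[0,0],(v-K[1,2])/K[1,1],1]);return T[:3,3]+d*(z-T[2,3])/d[2]
for u,v in [(330.5,228.7),(373.4,228.7),(352,199.7),(352,257.6),(352,228.7)]: print("tray",pz(u,v,16))
print("handle",pz(254.1,208.3,222))
from plant import arm,jaws,kinematics,status,optics,ticket,finder
q=[1,0,0,0]
print([None if (a:=kinematics.solve_ik(p,o)) is None else np.round(a,2) for p in ([579,153.5,300],[579,153.5,195],[520,-187,300]) for o in ([1,0,0,0],[0,1,0,0])])
arm.move_ptp([579,153.5,300],q)
jaws.set_gripper(0.6,20)
f=optics.grab_frame("wrist");cv2.imwrite("pics/w1.png",f["image"]);pickle.dump(f,open("pics/w1.pkl","wb"))
s=status.read_state();print(s["time_s"],s["eef_pos"],s["orientation"],s["ft_force"],s["gripper_width"],s["qpos"])
for d in finder.landmark_of(f,"tank_handle"):print(d)
w=cloud(f);r=w.reshape(-1,3);r=r[(r[:,2]>208)&(r[:,2]<232)&(abs(r[:,1]-153)<50)&(abs(r[:,0]-579)<80)].astype(np.float32)
print(len(r),r.mean(0),cv2.minAreaRect(r[:,:2].copy()),np.percentile(r,[2,50,98],axis=0))
E
```

```text
tray [ 513.2281623  -107.11699478   16.        ]
tray [ 511.80811865 -258.83447038   16.        ]
tray [ 615.10532547 -184.88128936   16.        ]
tray [ 410.91533061 -181.36750392   16.        ]
tray [ 512.51682849 -183.1159043    16.        ]
handle [577.85850157 151.71731791 222.        ]
[array([ 0.06,  0.45,  1.13, -0.  ,  1.56,  1.63]), array([ 0.06,  0.45,  1.13, -0.  ,  1.56, -1.51]), array([ 0.06,  0.5 ,  1.32, -0.  ,  1.32,  1.63]), array([ 0.06,  0.5 ,  1.32, -0.  ,  1.32, -1.51]), array([-0.56,  0.34,  1.29, -0.  ,  1.52,  1.01]), array([-0.56,  0.34,  1.29, -0.  ,  1.52, -2.13])]
4.0417 [579.00325925 153.47615776 300.01712934] [ 9.99999999e-01 -2.80377234e-05  7.38523907e-06 -1.30921737e-05] [-0.09880158  0.07999154 -0.4817698 ] 0.6008333729198362 [6.37015025e-02 4.48577097e-01 1.12841070e+00 2.51909989e-05
 1.56458845e+00 1.63455375e+00]
{'pixel': [282.2, 214.4], 'score': 0.69}
{'pixel': [344.0, 356.3], 'score': 0.58}
{'pixel': [432.8, 60.6], 'score': 0.38}
2784 [582.0762  153.90858 221.42632] ((579.3123779296875, 153.82217407226562), (13.672242164611816, 85.10881805419922), 89.40762329101562) [[540.04618164 147.25571228 218.11301605]
 [583.11169434 154.12369537 221.68097687]
 [620.43869873 160.55307922 223.27579041]]
```

View pics/w1.png

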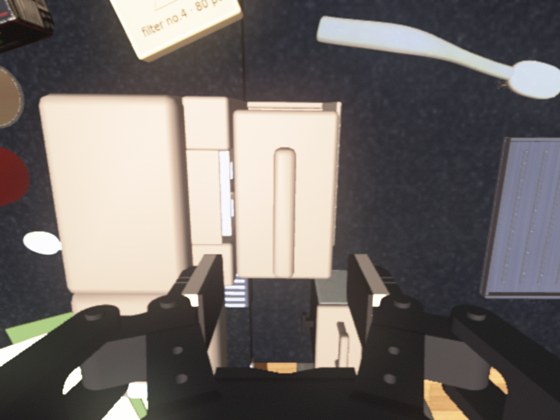

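The wrist view confirms the large tank: its bar runs from (284,150) to (284,275), centred at world (579.3, 153.8) with almost no yaw. The small look-alike is at (340,345). I'll go down and grip gently first.

```bash
python3 - <<'E'
from h import *
w=cloud(pickle.load(open("pics/w1.pkl","rb")));r=w.reshape(-1,3);r=r[(r[:,2]>214)&(r[:,2]<232)&(abs(r[:,1]-153)<20)&(abs(r[:,0]-579)<60)]
xb=np.arange(542,618,6);c=[(x,(np.percentile(q:=r[abs(r[:,0]-x)<3][:,1],3)+np.percentile(q,97))/2) for x in xb];print(np.polyfit(*zip(*c),1))
r=w.reshape(-1,3);r=r[(r[:,2]>168)&(r[:,2]<180)&(abs(r[:,1]-153)<60)&(abs(r[:,0]-579)<50)]
from plant import arm,jaws,kinematics,status,optics,ticket,finder
def st(t):
    s=status.read_state();print(t,round(s["time_s"],2),np.round(s["eef_pos"],2),"F",np.round(s["ft_force"],2),"T",np.round(s["ft_torque"],2),round(s["gripper_width"],3))
arm.move_straight([579,153.8,195],rate=120);st("down")
jaws.set_gripper(0,20);st("g20");arm.pause(0.2);st("g20")
E
```

```text
[-1.00125898e-02  1.59736654e+02]
down 5.12 [579.35 153.84 195.83] F [-0.65 -0.12 -0.75] T [ 0.04 -0.    0.  ] 0.597
g20 5.53 [579.1  153.89 195.39] F [-0.18  1.05  2.25] T [ 0.05  0.07 -0.01] 0.159
g20 5.73 [579.12 153.9  195.42] F [-1.14  1.08  4.84] T [0.09 0.13 0.03] 0.161
```

```bash
cat >> h.py <<'E'
from plant import arm,jaws,kinematics,status,optics,ticket,finder
def st(t):
    s=status.read_state();print(t,round(s["time_s"],2),np.round(s["eef_pos"],2),"F",np.round(s["ft_force"],2),"T",np.round(s["ft_torque"],2),round(s["gripper_width"],3));return s
E
python3 - <<'E'
from h import *
jaws.set_gripper(0,80);st("g80")
for z in [200,205,210,214]:
    arm.move_straight([579,153.8,z],rate=40);s=st(z)
    if abs(s["ft_force"]).max()>15: break
E
```

```text
g80 5.95 [579.26 153.92 195.58] F [-0.98  1.88  4.91] T [0.05 0.12 0.  ] 0.146
200 6.22 [578.77 153.71 199.48] F [-0.4  -0.15 -4.09] T [ 0.04  0.02 -0.02] 0.149
205 6.5 [579.09 153.77 205.17] F [-0.39 -0.05 -4.62] T [ 0.01  0.02 -0.  ] 0.15
210 6.78 [579.13 153.8  210.33] F [ 0.14 -0.23 -3.64] T [-0.04  0.02 -0.01] 0.147
214 7.03 [579.13 153.81 214.32] F [ 0.28  0.06 -3.2 ] T [-0.01 -0.02  0.04] 0.151
```

```bash
python3 - <<'E'
from h import *
z=214
while z<241:
    z+=0.8
    arm.move_straight([579,153.8,z],rate=15)
    F=status.read_state()["ft_force"]
    if F[2]<-7:
        arm.pause(0.06);s=st(z)
        if s["ft_force"][2]<-9: break
arm.pause(0.15);st("end %.1f"%z);arm.pause(0.1);st("")
E
```

```text
228.4000000000002 11.58 [578.75 154.02 227.66] F [  0.94   3.72 -11.84] T [ 0.31 -0.13  0.01] 0.149
end 228.4 11.73 [578.74 154.   227.69] F [  0.61   3.79 -13.45] T [ 0.39 -0.17 -0.06] 0.149
 11.83 [578.73 154.04 227.73] F [  0.78   4.88 -15.57] T [ 0.49 -0.25 -0.  ] 0.148
```

```bash
cat >> h.py <<'E'
def tp(deg,py,pz,x=579):
    a=np.radians(deg);c,s=np.cos(a),np.sin(a)
    return [x,py-38*c-171.4*s,pz-38*s+171.4*c],[np.sin((np.pi+a)/2),0,0,np.cos((np.pi+a)/2)]
def rise(deg):
    a=np.radians(deg);return 20.5*np.sin(a)+96*(np.cos(a)-1)
E
python3 - <<'E'
from h import *
off=228.4-171.4-0.3
for d in [1,2,3,3.5,4,4.5,5,5.5,6]:
    p,q=tp(d,191.8,off-rise(d));arm.move_straight(p,q,rate=20)
    s=st("%.1f off %.2f"%(d,off));F=s["ft_force"]
    if F[2]<-22 or np.linalg.norm(F)>26: off-=0.6;p,q=tp(d,191.8,off-rise(d));arm.move_straight(p,q,rate=20);s=st("lowered");F=s["ft_force"]
    if np.linalg.norm(F)>28: print("STOP");break
    if F[2]<-14: off-=0.4
    if F[2]>-8: off+=0.5
E
```

```text
1.0 off 56.70 12.15 [578.64 151.12 226.66] F [ -0.75   5.45 -13.96] T [ 0.65 -0.03 -0.02] 0.144
2.0 off 56.70 12.46 [578.58 148.14 225.66] F [  0.08   6.69 -14.03] T [0.71 0.08 0.02] 0.151
3.0 off 56.30 12.78 [578.81 144.92 224.65] F [ -0.77   4.75 -12.12] T [0.42 0.07 0.09] 0.149
3.5 off 56.30 13.03 [578.79 143.91 223.9 ] F [ -0.34   6.3  -13.36] T [0.83 0.04 0.04] 0.147
4.0 off 56.30 13.28 [578.86 142.19 223.48] F [  0.14   6.08 -12.12] T [0.61 0.12 0.02] 0.15
4.5 off 56.30 13.53 [578.85 140.8  222.9 ] F [ -0.21   5.66 -12.25] T [0.67 0.07 0.04] 0.15
5.0 off 56.30 13.78 [578.93 139.02 222.47] F [ -0.39   4.48 -12.07] T [0.4  0.1  0.03] 0.145
5.5 off 56.30 14.03 [578.97 137.54 221.95] F [ -0.62   4.29 -11.14] T [0.34 0.16 0.05] 0.146
6.0 off 56.30 14.28 [579.02 136.03 221.38] F [ -0.69   3.56 -10.8 ] T [ 0.27  0.11 -0.01] 0.15
```

```bash
python3 - <<'E'
from h import *
off=56.3
for d in [7,8,9,10,11,12,13,14]:
    if d>=8: off=max(off-0.3,55.2)
    p,q=tp(d,191.8,off-rise(d));arm.move_straight(p,q,rate=20)
    s=st("%.1f off %.2f"%(d,off));F=s["ft_force"]
    if np.linalg.norm(F)>20: print("STOP");break
arm.pause(0.1);st("")
E
```

```text
7.0 off 56.30 14.58 [579.12 132.9  220.31] F [-1.33  2.43 -9.  ] T [-0.03  0.08 -0.03] 0.143
8.0 off 56.00 14.89 [579.47 129.6  219.32] F [-0.74 -0.8  -4.87] T [-0.46  0.06  0.04] 0.148
9.0 off 55.70 15.2 [579.15 127.12 217.23] F [ 0.28  0.07 -3.39] T [-0.24 -0.04 -0.01] 0.146
10.0 off 55.40 15.51 [579.   124.37 215.41] F [ 0.29 -0.34 -3.34] T [-0.26 -0.03  0.03] 0.146
11.0 off 55.20 15.82 [579.01 121.53 213.97] F [-0.56 -0.34 -3.71] T [-0.24 -0.01  0.02] 0.148
12.0 off 55.20 16.12 [579.01 118.72 212.69] F [ 1.1   0.44 -4.36] T [-0.29  0.01  0.01] 0.15
13.0 off 55.20 16.42 [579.01 115.95 211.42] F [-0.09 -0.07 -3.14] T [-0.38 -0.02  0.03] 0.146
14.0 off 55.20 16.72 [578.98 113.18 210.07] F [-0.51 -1.41 -3.92] T [-0.33  0.02 -0.04] 0.148
 16.82 [579.02 113.44 210.24] F [ 0.55 -0.05 -3.51] T [-0.38 -0.05 -0.02] 0.148
```

```bash
python3 - <<'E'
from h import *
p,q=tp(15.5,190.8,55.2-rise(14));arm.move_straight(p,q,rate=20);st("15.5")
arm.pause(0.05)
for dz in [3,6,9,12,15,18,22,27,32,38,44,51,58,66]:
    arm.move_straight([p[0],p[1],p[2]+dz],q,rate=40)
    s=st(dz)
    if np.linalg.norm(s["ft_force"]-[0,0,-4])>8: print("STOP");break
f=optics.grab_frame("scene");cv2.imwrite("pics/s2.png",f["image"])
f=optics.grab_frame("wrist");cv2.imwrite("pics/w2.png",f["image"])
E
```

```text
15.5 17.24 [579.03 108.08 208.02] F [-0.21 -0.53 -3.25] T [-0.42  0.04 -0.04] 0.148
3 17.54 [579.13 108.47 211.46] F [-0.02 -0.53 -3.59] T [-0.37  0.03 -0.01] 0.148
6 17.79 [579.11 108.38 214.35] F [ 0.26  0.01 -3.93] T [-0.4   0.02  0.02] 0.147
9 18.04 [579.1  108.38 217.34] F [ 0.12 -0.53 -3.59] T [-0.42  0.01 -0.04] 0.14
12 18.29 [579.09 108.35 220.32] F [-1.31  0.42 -4.67] T [-0.4   0.03  0.  ] 0.148
15 18.54 [579.09 108.35 223.33] F [ 0.59 -0.16 -3.3 ] T [-0.41  0.    0.03] 0.146
18 18.79 [579.09 108.34 226.31] F [-0.55  0.08 -3.36] T [-0.4  -0.01 -0.01] 0.146
22 19.04 [579.14 108.37 230.44] F [-0.61  0.35 -3.06] T [-0.42  0.03  0.03] 0.152
27 19.32 [579.14 108.38 235.46] F [-0.77  0.41 -4.02] T [-0.48 -0.02 -0.02] 0.144
32 19.59 [579.11 108.37 240.43] F [-0.39  0.96 -3.45] T [-0.4  -0.02  0.05] 0.146
38 19.89 [579.12 108.37 246.43] F [ 0.04  0.45 -3.75] T [-0.42  0.01 -0.  ] 0.151
44 20.19 [579.11 108.37 252.43] F [-0.13  0.33 -3.5 ] T [-0.37 -0.01 -0.  ] 0.146
51 20.52 [579.11 108.36 259.43] F [-1.23  0.03 -3.36] T [-0.35  0.03 -0.02] 0.148
58 20.84 [579.11 108.34 266.42] F [-0.18  0.02 -4.  ] T [-0.37 -0.    0.04] 0.153
66 21.19 [579.12 108.35 274.4 ] F [-0.33 -0.17 -3.81] T [-0.4  0.  -0. ] 0.145
```

View pics/s2.png

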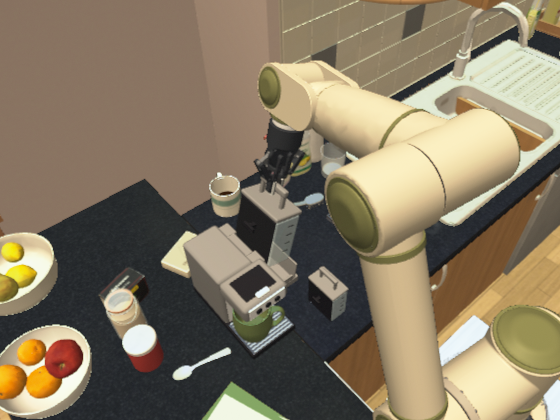

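```bash
python3 - <<'E'
from h import *
f=pickle.load(open("pics/scene0.pkl","rb"));K=f["mtx"];T=f["world_from_camera"]
d=T[:3,:3]@np.array([(369.6-K[0,2])/K[0,0],(225-K[1,2])/K[1,1],1]);print("tray scene",T[:3,3]+d*(0-T[2,3])/d[2])
s=st("");q0=s["orientation"]
p=[579,108.3,300];arm.move_straight(p,q0,rate=80)
arm.move_straight([579,0,320],[1,0,0,0],rate=120);st("clear")
arm.move_straight([512.5,-183,290],[1,0,0,0],rate=120);st("over")
for n in ["scene","top"]:
    f=optics.grab_frame(n);cv2.imwrite(f"pics/{n}3.png",f["image"]);pickle.dump(f,open(f"pics/{n}3.pkl","wb"))
E
```

```text
tray scene [ 516.0840372  -180.83464463    0.        ]
 21.29 [578.95 108.38 273.99] F [ 0.07  0.12 -4.13] T [-0.43 -0.01  0.04] 0.15
clear 22.83 [5.7893e+02 3.9000e-01 3.1980e+02] F [ 0.05 -0.54 -3.  ] T [-0.02  0.05  0.  ] 0.144
over 24.62 [ 512.7  -182.52  290.09] F [-0.42  0.06 -4.06] T [ 0.04 -0.02  0.03] 0.144
```

View pics/scene3.png

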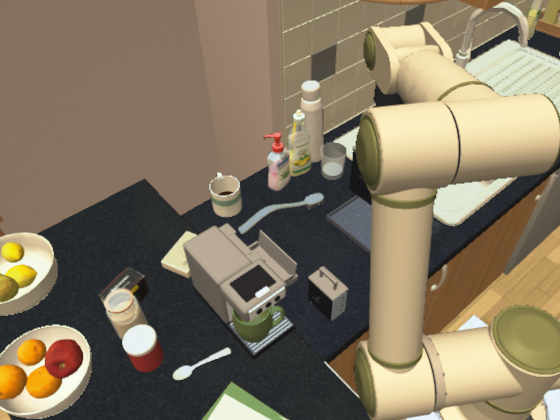

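View pics/top3.png

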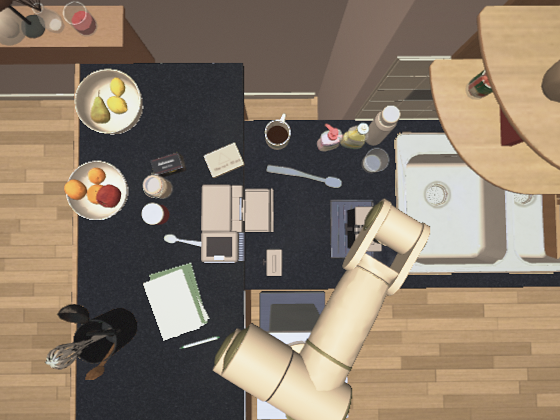

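The seat is empty and the other things are where they were. The two tray estimates agree within 4 mm, so I'll lower the tank.

```bash
python3 - <<'E'
from h import *
X,Y=514,-182
arm.move_straight([X,Y,188],rate=90);st("188")
z=188
while z>168:
    z-=0.8 if z<183 else 1.5
    arm.move_straight([X,Y,z],rate=15)
    if status.read_state()["ft_force"][2]>-1:
        arm.pause(0.05);s=st("z %.1f"%z)
        if s["ft_force"][2]>1: break
arm.pause(0.1);s=st("end");print(s["orientation"])
f=optics.grab_frame("wrist");cv2.imwrite("pics/w4.png",f["image"]);pickle.dump(f,open("pics/w4.pkl","wb"))
E
```

```text
188 26.01 [ 514.23 -182.13  188.58] F [-0.19  0.66 -3.63] T [-0.01  0.05  0.  ] 0.147
z 174.8 29.31 [ 514.14 -182.06  175.6 ] F [-3.45  1.73  5.65] T [ 0.27  0.44 -0.02] 0.147
end 29.41 [ 514.13 -182.05  175.6 ] F [-3.03  2.    6.06] T [ 0.28  0.5  -0.03] 0.149
[9.99999881e-01 3.22672884e-05 4.08151401e-04 2.66068057e-04]
```

View pics/w4.png

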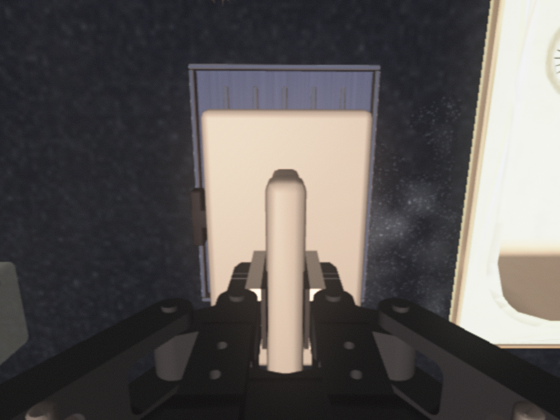

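The tank stands in the tray at the expected height (175.6 against 175.4) and sits inside the rim, which shows at (195,150), (378,150) and row 67. I'll release it and retreat.

```bash
python3 - <<'E'
from h import *
jaws.set_gripper(0.5,20);s=st("open")
arm.pause(0.2)
arm.move_straight([514,-182,215],rate=50);st("up1")
arm.move_straight([514,-182,330],rate=120);st("up")
f=optics.grab_frame("wrist");cv2.imwrite("pics/w5.png",f["image"])
w=cloud(f);r=w.reshape(-1,3);h=r[(r[:,2]>188)&(r[:,2]<210)&(abs(r[:,1]+182)<40)&(abs(r[:,0]-514)<90)].astype(np.float32)
print(len(h),h.mean(0),cv2.minAreaRect(h[:,:2].copy()))
l=r[(r[:,2]>140)&(r[:,2]<170)&(abs(r[:,1]+182)<60)&(abs(r[:,0]-514)<90)]
A=np.c_[l[:,:2],np.ones(len(l))];k=np.linalg.lstsq(A,l[:,2],rcond=None)[0];print("lid plane",k[:2],l[:,2].mean(),cv2.minAreaRect(l[:,:2].astype(np.float32)))
arm.goto_joints([-1.35,0.313,1.498,0,1.331,-0.223])
for n in ["scene","top"]:
    f=optics.grab_frame(n);cv2.imwrite(f"pics/{n}6.png",f["image"])
st("fin")
E
```

```text
open 29.86 [ 514.03 -182.04  174.71] F [ 0.07  0.71 -0.32] T [-0.05 -0.01 -0.05] 0.5
up1 31.01 [ 513.85 -181.93  214.65] F [-0.21  0.35  0.08] T [ 0.01 -0.04  0.02] 0.498
up 32.12 [ 513.83 -181.91  329.23] F [-0.63 -0.68 -0.65] T [ 0.   -0.05 -0.02] 0.5
1973 [ 516.433   -182.09692  201.40059] ((513.959228515625, -182.25820922851562), (13.69399642944336, 85.89073181152344), 89.64485931396484)
lid plane [-0.00015023 -0.00023438] 153.98801465712677 ((514.100830078125, -182.51519775390625), (77.29513549804688, 131.0272979736328), 89.70927429199219)
fin 33.83 [ 226.31 -473.68  231.35] F [0.06 0.59 0.02] T [-0.02  0.02  0.01] 0.503
```

View pics/scene6.png

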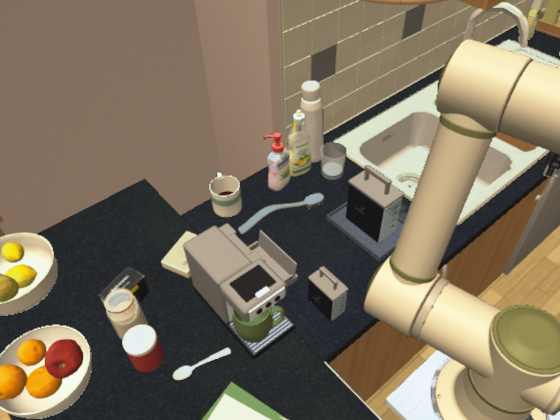

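View pics/top6.png

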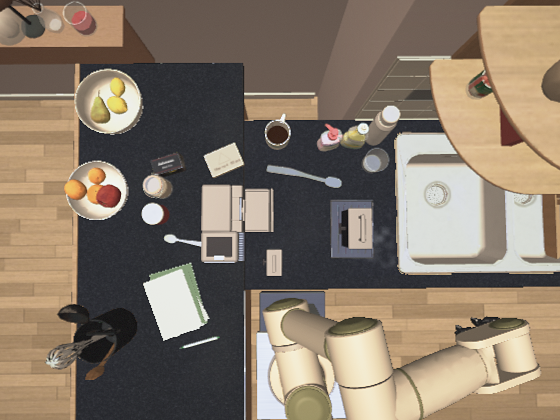

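The tank stands upright in the tray: the lid is level at 154 mm, which is the 4 mm tray floor plus the 150 mm tank. The mug, tumbler, spoon and brush are in the same pixels as before.

```bash
python3 -c "
from plant import ticket
print(ticket.hand_in())"
```

```text
the job is handed in; nothing more can be done
None
```

The larger tank is off the machine and standing upright in the tray. I handed the job in with the robot clock at about 34 s; the hand-in reports no verdict.

- **Removal:** I raised the tank by its handle and felt the stop at about 32 mm of rise. I pressed up against it with roughly 7–12 N beyond the tank's weight of about 4 N. I then tilted under light contact until the load dropped to the weight alone at about 8–9°. I tilted on to 15.5° and lifted straight up over the lip, with no sign of snagging in the forces.
- **Placing:** I lowered it slowly until it touched the tray floor, with about 10 N on the tray, then released it and moved the arm back to its start pose.
- **Last checks:** The lid is level to within about 0.02° and 154 mm above the worktop, so the tank is on the tray's floor. It stands at (514, -182), within about 3 mm of my estimate of the tray's middle. In the last pictures the mug, tumbler, teaspoon and brush look unmoved, and the wrist force reads about zero.
- **Disagreements:** My two estimates of the tray's middle differed by about 4 mm, so I aimed between them. The finder also gave one false tray hit beside the machine, which I ignored after checking the picture.

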